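# Clamp the wooden house in its painting stand

### The arm

A 6-joint arm with a two-finger parallel gripper is mounted at the origin on the work surface. World frame = base frame: x ahead of the robot, y to its left, z up, the work surface at z = 0. Lengths are in mm, angles in rad, forces in N, time in s.
With the tool pointing down it reaches from about 300 to 850 mm from the base axis. Payload 4.2 kg.
Tool frame: the origin (TCP) lies on the centre line of the jaws, within the pads' length; the fingertips stand 22 mm ahead of it and the grasp point (between the pads) lies 3 mm ahead of it; z points along the fingers, y is the direction in which the jaws open and shut (so a half turn about z gives the same grasp; the last joint's range is limited). The gripper opens to 91 mm and grips with 3 to 60 N. Pads are 32 mm wide; open, the fingers measure 118 mm over their backs; the gripper's body (76 mm by 178 mm) begins 60 mm behind the grasp point.
Start: joints at [-1.24, 0.32, 1.565, -0, 1.257, -0.02], TCP at [197.602, -539.995, 235.976] pointing down, gripper open.
Joint ranges: [-3.11, 3.11], [-0.84, 2.01], [0.21, 2.61], [-1.34, 4.49], [0.05, 2.63], [-2.56, 2.56]. Speed limits (rad/s): [2.57, 2.57, 3.14, 3.14, 3.14, 3.14].

### API

Orientations are given as a rotation vector (axis times angle).
In Python, from bench import arm, optics gives the robot as it stands. The module is installed in compiled form; this text tells all that it offers.
- The arm moves only by the tool carry_out, never from a script. Its argument "rows" is a list of rows, each a list of 3 entries, a list of its own where there are three numbers: the closure, from 0 (fully open) to 1 (shut), then the shift along the world's x, y, z in m, then the turn about the world's z in rad. In form: [[fingers, [x, y, z], turn], ...]. A call has 1 to 12 rows; each row shifts and turns the commanded pose from where the row before left it; what a row does not reach is not made up. A row lasts 1/8 s, in which the tool goes at most 62.5 mm and 10.7 degrees, less where a joint would pass 70% of its speed; a pose out of reach is approached as far as the arm can. A call with a gripper value outside its range is refused whole. The fingers move at their own pace and stop on an object; the grip force is fixed at half the most. Time passes only in rows, so rows that do not move let the fingers close. It gives the time, the measured TCP pose, the force and the opening at its end, in the units of the state.
- arm.sense(): the state, without advancing time (a new reading comes with each control period).
- optics.grab_frame(name): name is "side" or "top"; returns a dict with "frame" (420x560x3 uint8, red, green, blue), "camera_matrix" (3x3 intrinsics, pixels), "position" and "orientation" of the camera in the world. Camera axes: x right, y down, z forward; pixel columns grow to the right and rows downward; lengths in mm; the calibration is good to about 2 mm. A picture is of the moment at which its call begins. There is no depth.
- arm.sign_off(): hands the job in, once; it reports no verdict.
Trained networks look in a picture, given as the dict that the camera call returned (one of the last four; its "shot" number tells which), for a name from the list of things; names that differ only in an ending like _2 or _b are one class to them, and where a whole thing is asked for, a point or a joint stands for the part that bears it (a point fixed in the world has none). Each returns a list of dicts, best first, with "p" (0 to 1); they miss things now and then, are a little off and sometimes report something else, mostly with a low value. They report only what shows in the picture. A call takes as long as a camera call. They do not tell look-alikes from the thing itself.
- optics.regions_of(picture, name): "mask" (420x560 bool, what is visible of it) and "box" ([centre column, centre row, width, height] in pixels, round what is visible of it).
The state is a dict: "time_s": time; "joints": joint angles; "joint_velocities": joint speeds; "joint_efforts": joint torques, N m; "tool_pos": TCP position; "ee_rot": TCP orientation; "force": force on the tool from outside, world axes, zero at the start; "wrist_torque": the same for the moment, N m; "finger_gap": opening from 0.0 (shut) to 1.0 (fully open).
Only numpy, scipy, OpenCV 4.12 (cv2) and the standard library are available. Lean on these libraries where they do the work, as an engineer would, in place of code of your own. Each camera call takes 0.05 s, during which the arm holds its last target.

### The job

Two painting stands are on the bench; one holds a small unpainted wooden house, the other is empty. On the stand with the house, first swing the winged nut over as far as it will go to take up the slack, while its quick-release lever is still open; then swing that lever fully shut so that the house is firmly clamped, and let go. Do not bump the house.

Things in the scene. Friction and masses are not known exactly. Their poses are not given: they have to be found in the camera images.
- stand: The stand with the house (a like one is empty): grey, fixed. Base 110 (x) x 150 (y) x 14 mm; origin: centre of underside on the bench. x points roughly away from the robot, y along the skewer, which is 60 mm up. Two grey cheeks within y +-44 mm, 102 mm high, close by 4 mm each on the house as nut (-y) and lever (+y) turn. Nut on the -y end, lever on the +y end.
- nut (a joint): Turn (rad) of the steel nut about the skewer; hub radius 12 mm, centre (0, -65, 60) mm in the stand's frame. One wing, 57 mm long from the axis. At 0 it leans 40 deg from upright to the stand's -x; grows as it swings up and over to +x; stop at 1.4, leaning 40 deg to +x. Starts at 0 to 0.3. Stays where left.
- nut_end (a point): Centre of the round end (radius 7 mm) of the nut's wing, 50 mm from the nut's axis. The wing is 10 mm wide along y, 8 mm thick. Pushing it level along the stand's +x takes 3 to 6 N; a fingertip reaching down to 20 to 25 mm above the axis (80 to 85 mm above the bench) keeps contact right to the stop.
- lever (a joint): Swing (rad) of the aluminium cam lever, level, about an upright axis through (0, 65) mm in the stand's frame. At 0 (open) it points along the stand's +y; grows towards +x; stop at 1.5 (shut), pointing almost along +x beside the stand. Starts at 0 to 0.3. Turning it takes 3 to 6 N near its tip, more as it clamps. Stays where left.
- lever_end (a point): Centre of the round tip (radius 8 mm) of the lever, 55 mm from its axis. The blade is 8 mm thick and 14 mm tall, its middle 60 mm above the bench; cam head radius 11 mm. Only the stand's base, 14 mm high, lies below.
- house: Small unpainted wooden house, loose, 58 mm tall, about 120 g, upright between the stand's pads on a bed 75 mm above the bench. Foot 44 (x) x 40 (y) x 22 mm, gable roof. Origin: centre of the underside. Not to be touched.
Mind the look-alikes: they are no part of the job. What is shaped like the stand but purple is not meant.

How it is judged (in metres and radians):
On the way:
1. the nut is turned to its stop (within 10 degrees) while the lever is still open (under 0.6 rad) (value of joint nut above 1.22 rad and value of joint lever below 0.6 rad), for 0.2 s.
At the end, for the whole second after the job is handed in: The nut is within 10 degrees of its stop, the lever within about 11 degrees (0.2 rad) of fully shut, and the stand presses the house with more than 12 N; the house stands upright (within 7 degrees) and still in its place between the pads (value of joint nut above 1.22 rad and value of joint lever above 1.3 rad and contact force between house and stand above 12 N and angle between house's own z axis and vertical below 0.12 rad and distance between house and stand below 0.085 m and linear speed of house below 0.02 m/s); the robot touches nothing.
It fails at once if the house is pushed by the robot with more than 4 N (contact force between any of the fingers, the arm and house above 4 N).
It also fails if it takes over 48 s, if anything falls off the work surface, if the arm or the gripper's body presses on something with over 40 N, if the wrist force passes 120 N, or if a joint passes its speed limit or range.

## Working session

There is one attempt and no reset: what is moved stays moved. The work goes in short steps, Python scripts to look and compute and a tool call to move; the robot and the scene stay as the last step left them, time stands still between calls to the robot, and variables do not carry over. Pictures are saved under pics/ and viewed, and the job is handed in when it is done.

Besides the shell and the picture viewer there is one more tool, called after "Call:" as a command line: name --argument value ..., lists and objects as JSON in quotes. carry_out: Moves the arm, as the interface text tells. Its arguments: {"type":"object","properties":{"rows":{"type":"array","items":{"type":"array"}}},"required":["rows"]}

```bash
mkdir -p pics; cat > h.py <<'E'
import numpy as np,cv2,pickle
from bench import arm,optics
def save(n,img): cv2.imwrite('pics/'+n,cv2.cvtColor(img,cv2.COLOR_RGB2BGR))
E
python3 - <<'E'
from h import *
for n in ['top','side']:
    p=optics.grab_frame(n); save(n+'0.png',p['frame']); print(n,p['camera_matrix'],p['position'],p['orientation'])
    pickle.dump(p,open(n+'0.pkl','wb'))
    for t in ['stand','house','nut','lever','nut_end','lever_end']:
        print(t,[(round(r['p'],2),np.round(r['box'])) for r in optics.regions_of(p,t)])
print(arm.sense())
E
```

```text
top [[428.61383998   0.         281.64330481]
 [  0.         428.61383998 210.64675541]
 [  0.           0.           1.        ]] [ 337.03543578   31.62891077 1035.55912502] [-2.16827248  2.19169919 -0.11765555]
stand [(0.96, array([167., 269.,  95.,  48.])), (0.92, array([358., 162.,  88.,  45.])), (0.56, array([409., 261.,  90.,  46.]))]
house [(0.62, array([373., 153.,  20.,  27.]))]
nut [(0.66, array([398., 159.,  10.,  15.])), (0.44, array([449., 268.,   9.,  24.]))]
lever [(0.77, array([136., 274.,  36.,  12.])), (0.7, array([376., 260.,  37.,   8.])), (0.55, array([329., 156.,  26.,  15.]))]
nut_end [(0.66, array([205., 274.,   8.,  23.])), (0.63, array([446., 267.,  15.,  23.])), (0.47, array([396., 159.,  14.,  10.]))]
lever_end [(0.74, array([375., 261.,  32.,   9.])), (0.6, array([137., 274.,  34.,  10.])), (0.5, array([328., 154.,  32.,  14.]))]
side [[491.94534301   0.         282.91832516]
 [  0.         491.94534301 207.48024252]
 [  0.           0.           1.        ]] [116.14695037 798.54518279 812.89832266] [-0.52821354  2.67395185 -1.23110665]
stand [(0.91, arra
[... 378 characters left out ...]
178.,  14.,  18.]))]
{'time_s': 0.7, 'joints': array([-1.24000846e+00,  3.19555303e-01,  1.56448292e+00,  1.33092127e-05,
        1.25740720e+00, -1.99986244e-02]), 'joint_velocities': array([ 0.00047535,  0.0002289 , -0.00101279,  0.00122965, -0.00063604,
        0.00075437]), 'joint_efforts': array([ 9.42414249e-05, -4.12220836e+01, -2.32189947e+01,  7.27272732e-02,
        3.76052165e-02, -1.00060171e-05]), 'tool_pos': array([ 197.60115676, -539.99665052,  236.00828475]), 'ee_rot': array([3.09325415e+00, 5.48161965e-01, 5.54399884e-05]), 'force': array([ 1.5445799 , -0.09379616,  0.02134439]), 'wrist_torque': array([ 0.00899635, -0.01486764,  0.02588614]), 'finger_gap': 1.004232869834093}
```

View pics/top0.png

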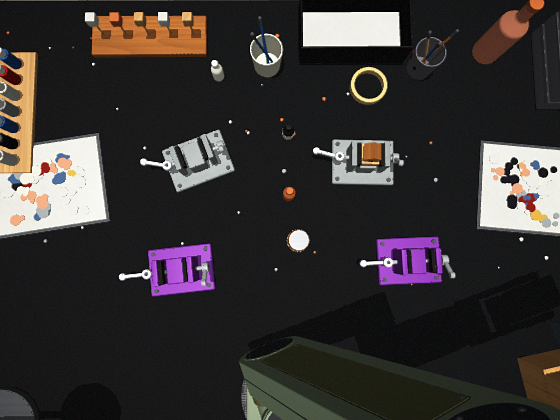

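View pics/side0.png

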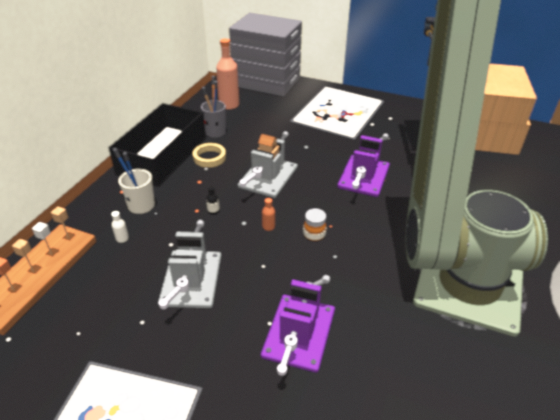

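```bash
python3 - <<'E'
from h import *
p=pickle.load(open('top0.pkl','rb'));save('c1.png',cv2.resize(p['frame'][125:200,300:420],None,fx=6,fy=6,interpolation=cv2.INTER_CUBIC))
p=pickle.load(open('side0.pkl','rb'));save('c2.png',cv2.resize(p['frame'][115:215,210:330],None,fx=6,fy=6,interpolation=cv2.INTER_CUBIC))
E
```

```text
(no output)
```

View pics/c1.png

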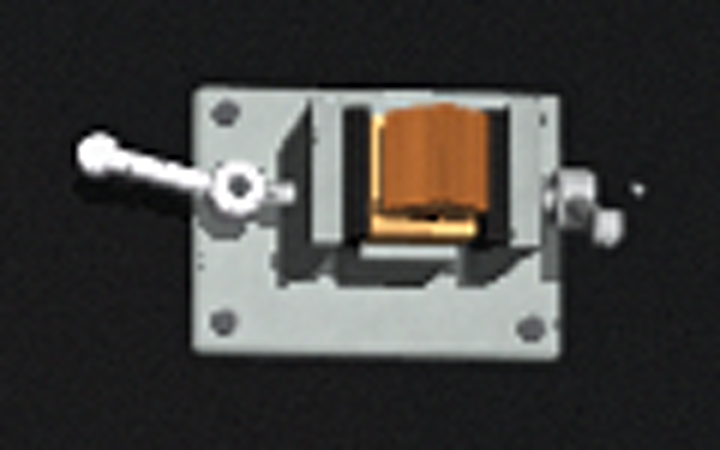

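View pics/c2.png

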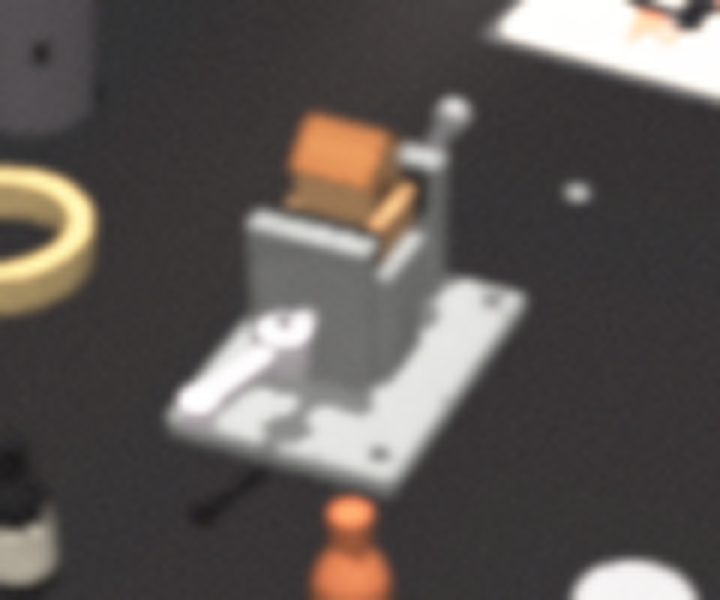

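The picture shows four candidates: the grey stand with the house at top px (363,162), the empty grey stand at (198,160), and purple stands at (181,270) and (409,261). I choose the grey one at (363,162). The close crop confirms the house between its pads, the lever to the left (+y) and the nut to the right (-y).

```bash
cat >> h.py <<'E'
from scipy.spatial.transform import Rotation as R
def ray(p,u,v,z):
    d=R.from_rotvec(p['orientation']).as_matrix()@np.linalg.solve(p['camera_matrix'],[u,v,1.]); o=np.array(p['position'])
    return o+d*(z-o[2])/d[2]
def proj(p,X):
    c=R.from_rotvec(p['orientation']).as_matrix().T@(np.array(X,float)-p['position']); q=p['camera_matrix']@c; return q[:2]/q[2]
def f(a,u0,v0): return (u0+(a[0]+.5)/6-.5, v0+(a[1]+.5)/6-.5)
E
python3 - <<'E'
from h import *
from scipy.optimize import least_squares
T=pickle.load(open('top0.pkl','rb'));S=pickle.load(open('side0.pkl','rb'))
loc=[(55,75,14),(55,-75,14),(-55,-75,14),(-55,75,14),(0,65,67)]
tp=[f(a,300,125) for a in [(192,87),(560,96),(560,358),(192,354),(238,187)]]
for l,a in zip(loc,tp): print(l,ray(T,*a,l[2]))
sp=[None,f((526,292),210,115),f((393,490),210,115),f((168,420),210,115),f((287,325),210,115)]
sp[3],sp[0]=None,f((168,420),210,115)
# side image: nearest corner?(393,490) = -x,+y ; (168,420)=+x,+y ; (526,292)=-x,-y
sp=[f((168,418),210,115),None,f((526,294),210,115),f((393,490),210,115),f((287,325),210,115)]
def W(q,l):
    c,s=np.cos(q[2]),np.sin(q[2]); return np.array([q[0]+c*l[0]-s*l[1],q[1]+s*l[0]+c*l[1],l[2]])
def res(q,pp):
    r=[]
    for cam,pts in pp:
        for l,a in zip(loc,pts):
            if a is not None: r+=list(proj(cam,W(q,l))-a)
    return np.array(r)
for pp in ([(T,tp)],[(S,sp)],[(T,tp),(S,sp)]):
    o=least_squares(lambda q:res(q,pp),[440,-150,0],x_scale=[100,100,1]); print(o.x,np.round(o.fun,1))
q=o.x; pickle.dump(q,open('q.pkl','wb'))
for nm,l in [('house',(0,0,75)),('leverax',(0,65,60)),('nutax',(0,-65,60))]: print(nm,W(q,l))
def loc_of(P): c,s=np.cos(q[2]),np.sin(q[2]); d=P[:2]-q[:2]; return np.array([c*d[0]+s*d[1],-s*d[0]+c*d[1]])
lt=ray(T,*f((97,153),300,125),67); L=loc_of(lt);print('lever tip',lt,L,np.arctan2(L[0],L[1]-65))
lt=ray(S,*f((200,400),210,115),67); L=loc_of(lt);print('lever tip S',lt,L,np.arctan2(L[0],L[1]-65))
from math import *
for n in [0,.1,.2,.3]:
    a=n-radians(40); e=W(q,(50*sin(a),-65,60+50*cos(a))); print(n,e,'top crop',(proj(T,e)-(300,125))*6,'side',(proj(S,e)-(210,115))*6)
E
```

```text
(55, 75, 14) [ 606.923708  -106.9847852   14.       ]
(55, -75, 14) [ 602.02146468 -256.82735516   14.        ]
(-55, -75, 14) [ 494.39616705 -252.97310683   14.        ]
(-55, 75, 14) [ 497.39541298 -104.53966773   14.        ]
(0, 65, 67) [ 553.63959086 -116.59714186   67.        ]
[ 5.50527326e+02 -1.80602666e+02 -2.97981665e-02] [ 0.1 -0.3  0.1 -0.5  0.4  0.4 -0.2 -0.2 -0.4  0.5]
[ 5.47875316e+02 -1.81732591e+02 -2.94705505e-02] [-0.3 -0.5  0.3  0.1  0.2 -1.5 -0.2  1.9]
[ 5.49521676e+02 -1.81037693e+02 -2.67246335e-02] [ 0.2  0.2  0.3 -0.2  0.7  0.8  0.   0.3 -0.2  1.  -0.9 -0.4 -0.4  0.1
 -0.4 -1.5 -0.8  1.9]
house [ 549.5216761  -181.03769263   75.        ]
leverax [ 551.25857051 -116.06090294   60.        ]
nutax [ 547.78478169 -246.01448231   60.        ]
lever tip [567.35765812 -62.68953061  67.        ] [ 14.66717833 118.78250539] 0.2662385902797675
lever tip S [564.25540597 -62.82552757  67.        ] [ 11.56966798 118.56366031] 0.21273030643885835
0 [ 515.6568776  -245.15567138   98.30222216] top crop [596.28736191 263.71739985] side [470.75958332 136.74183199]
0.1 [ 519.63985957 -245.26214047  101.31945475] top crop [598.51613837 251.53746566] side [462.63889333 128.94445393]
0.2 [ 523.90405631 -245.3761267   103.92383701] top crop [600.42611741 238.76251642] side [453.91462681 121.78911898]
0.3 [ 528.40686136 -245.49649117  106.0893468 ] top crop [601.99324005 225.53460001] side [444.68046482 115.35376871]
```

Call:
carry_out --rows '[[1,[0.033,0.032,0],0.132],[1,[0.033,0.032,0],0.132],[1,[0.033,0.032,0],0.132],[1,[0.033,0.032,0],0.132],[1,[0.033,0.032,0],0.132],[1,[0.033,0.032,0],0.132],[1,[0.033,0.032,0],0.132],[1,[0.033,0.032,0],0.132],[1,[0.033,0.032,0],0.134],[1,[0,0,0],0],[1,[0,0,0],0],[1,[0,0,0],0]]'

```text
time_s: 2.2
tool_pos: [493.8, -252.8, 236.0]
ee_rot: [2.256, 2.186, -0.0]
force: [0.8, 0.1, -0.8]
finger_gap: 0.002
```

Call:
carry_out --rows '[[1,[0,0,-0.04],0],[1,[0,0,-0.04],0],[1,[0,0,-0.03],0],[1,[0,0,-0.021],0],[1,[0,0,0],0],[1,[0,0,0],0]]'

```text
time_s: 2.95
tool_pos: [494.9, -252.8, 106.0]
ee_rot: [2.254, 2.185, 0.001]
force: [-0.1, -0.5, 0.1]
finger_gap: 0.006
```

```bash
python3 - <<'E'
from h import *
for n,(u,v) in [('top',(280,100)),('side',(210,70))]:
    p=optics.grab_frame(n); save(n+'1.png',cv2.resize(p['frame'][v:v+140,u:u+160],None,fx=4,fy=4,interpolation=cv2.INTER_CUBIC))
print(arm.sense()['tool_pos'])
E
```

```text
[ 495.15472501 -252.66079893  106.27346525]
```

View pics/top1.png

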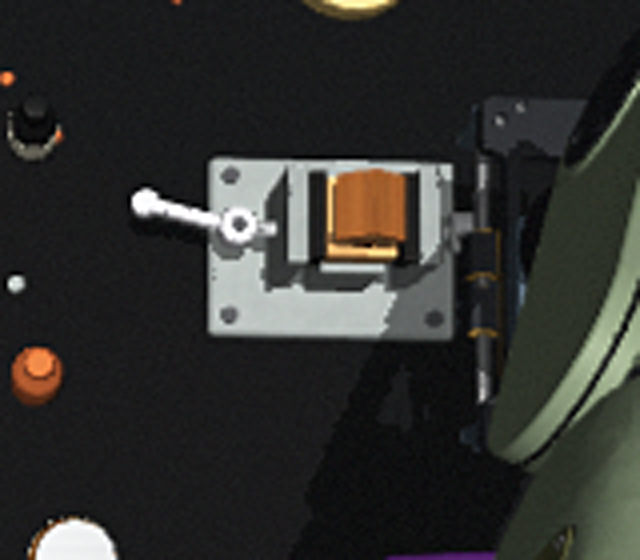

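View pics/side1.png

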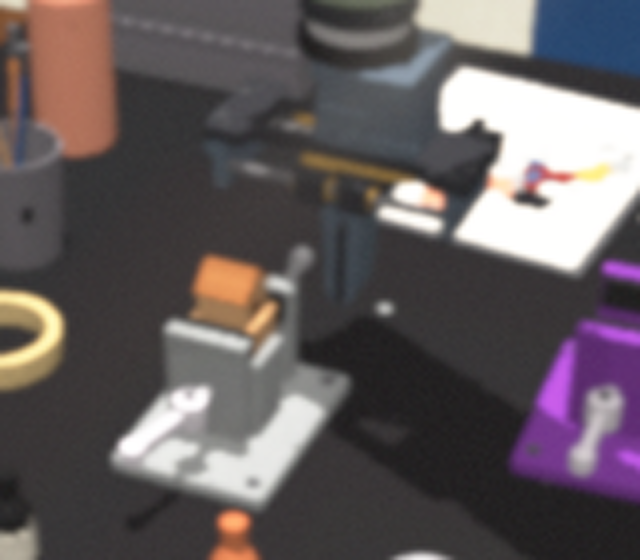

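The closed fingers stand at -x of the nut wing (side crop, around (345,290)), and the house is clear. Now I push along +x.

Call:
carry_out --rows '[[1,[0.01,0,-0.002],0],[1,[0.008,0,0],0],[1,[0.005,0,0],0],[1,[0.005,0,0],0],[1,[0.005,0,0],0],[1,[0.005,0,0],0],[1,[0.005,-0.001,0],0],[1,[0.004,0,0],0]]'

```text
time_s: 4.05
tool_pos: [541.0, -252.7, 102.5]
ee_rot: [-2.253, -2.187, 0.002]
force: [-6.3, 0.2, 2.1]
finger_gap: 0.006
```

Call:
carry_out --rows '[[1,[0.003,0,0],0],[1,[0.002,0,0],0]]'

```text
time_s: 4.3
tool_pos: [545.1, -252.7, 101.9]
ee_rot: [-2.252, -2.186, 0.004]
force: [-5.3, 0.2, -1.8]
finger_gap: 0.006
```

Call:
carry_out --rows '[[1,[0.002,0,0],0],[1,[0.002,0,0],0]]'

```text
time_s: 4.55
tool_pos: [548.6, -252.7, 101.6]
ee_rot: [-2.251, -2.185, 0.005]
force: [-5.8, -0.3, -0.8]
finger_gap: 0.003
```

Call:
carry_out --rows '[[1,[0.002,0,0.001],0],[1,[0.002,0,0.001],0]]'

```text
time_s: 4.8
tool_pos: [552.6, -252.7, 103.8]
ee_rot: [-2.251, -2.185, 0.004]
force: [-6.1, 0.2, 0.5]
finger_gap: 0.009
```

Call:
carry_out --rows '[[1,[0.002,0,0],0],[1,[0.001,0,0],0]]'

```text
time_s: 5.05
tool_pos: [554.6, -252.7, 103.8]
ee_rot: [-2.249, -2.184, 0.007]
force: [-9.6, -0.6, 3.2]
finger_gap: 0.005
```

Call:
carry_out --rows '[[1,[0.002,0,0],0],[1,[0.001,0,0],0]]'

```text
time_s: 5.3
tool_pos: [554.9, -252.6, 103.7]
ee_rot: [-2.245, -2.182, 0.013]
force: [-15.8, -1.1, 7.1]
finger_gap: 0.004
```

Call:
carry_out --rows '[[1,[0.002,0,0],0],[1,[0,0,0],0],[1,[0,0,0],0]]'

```text
time_s: 5.68
tool_pos: [555.1, -252.7, 103.7]
ee_rot: [-2.243, -2.18, 0.017]
force: [-18.9, -2.1, 8.0]
finger_gap: 0.008
```

The nut is at its stop: the position stalls at x=555 while the force rises to 19 N. I back off, rise and check.

Call:
carry_out --rows '[[1,[-0.015,0,0],0],[1,[-0.015,0,0.01],0],[1,[0,0,0.04],0],[1,[0,0,0.05],0],[1,[0,0,0.03],0],[1,[0,0.04,0],0],[1,[0,0.05,0],0],[1,[0,0.05,0],0],[1,[0,0.044,0],0],[1,[0,0,0],0],[1,[0,0,0],0]]'

```text
time_s: 7.05
tool_pos: [533.0, -69.3, 235.7]
ee_rot: [2.253, 2.187, 0.002]
force: [0.9, 0.1, 0.2]
finger_gap: 0.004
```

```bash
python3 - <<'E'
from h import *
for n,(u,v) in [('top',(280,100)),('side',(210,70))]:
    p=optics.grab_frame(n); save(n+'2.png',cv2.resize(p['frame'][v:v+140,u:u+160],None,fx=4,fy=4,interpolation=cv2.INTER_CUBIC))
print(arm.sense()['tool_pos'])
q=pickle.load(open('q.pkl','rb'))
from math import *
for n in (1.2,1.3,1.4):
    a=n-radians(40); l=(50*sin(a),-65,60+50*cos(a)); c,s=cos(q[2]),sin(q[2])
    e=(q[0]+c*l[0]-s*l[1],q[1]+s*l[0]+c*l[1],l[2]); P=pickle.load(open('top0.pkl','rb'));S=pickle.load(open('side0.pkl','rb'))
    print(n,(proj(P,e)-(280,100))*4,(proj(S,e)-(210,70))*4)
E
```

```text
[532.87609012 -69.93542663 235.298996  ]
1.2 [479.32308811 174.26608798] [237.32327528 245.34161761]
1.3 [477.88971254 167.95666685] [231.6331179  247.27554775]
1.4 [476.2599412  162.37078792] [226.35393349 249.81560269]
```

View pics/top2.png

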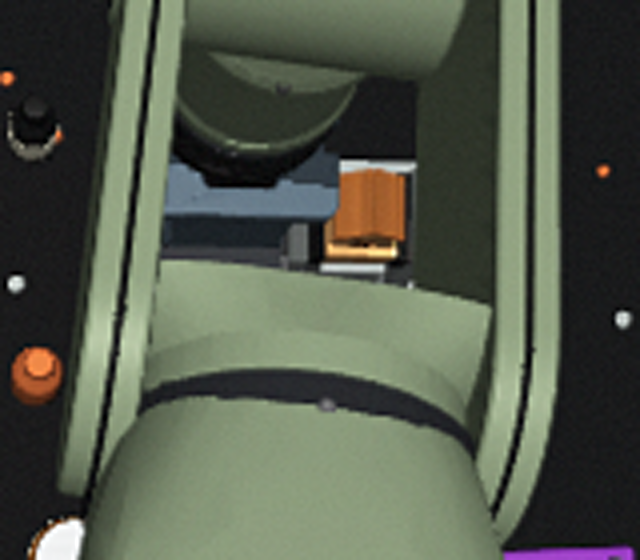

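View pics/side2.png

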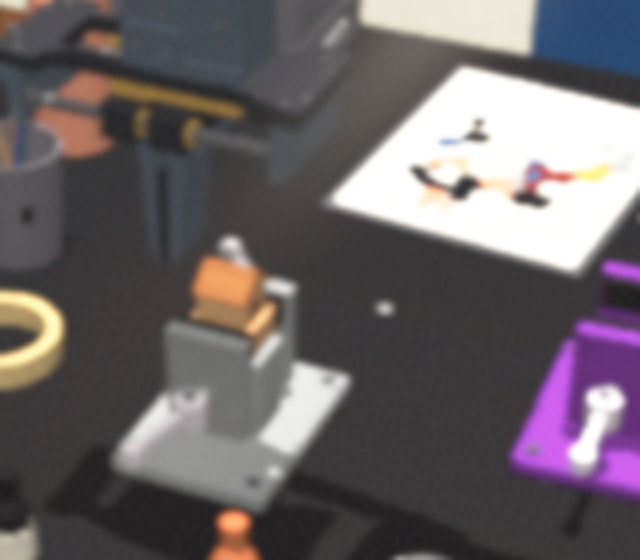

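The nut end is at side crop (231,244). The prediction for 1.4 rad, corrected for the offset seen at the start, is (233,245), so the nut is at its stop. The lever is still open. I descend on the -x side of the lever.

Call:
carry_out --rows '[[1,[-0.006,0,-0.04],0],[1,[0,0,-0.05],0],[1,[0,0,-0.04],0],[1,[0,0,-0.02],0],[1,[0,0,-0.01],0],[1,[0,0,0],0],[1,[0,0,0],0]]'

```text
time_s: 8.02
tool_pos: [527.5, -69.4, 76.0]
ee_rot: [2.254, 2.186, 0.002]
force: [0.8, -1.0, 0.4]
finger_gap: 0.006
```

```bash
python3 - <<'E'
from h import *
for n,(u,v) in [('top',(280,100)),('side',(210,70))]:
    p=optics.grab_frame(n); save(n+'3.png',cv2.resize(p['frame'][v:v+140,u:u+160],None,fx=4,fy=4,interpolation=cv2.INTER_CUBIC))
print(arm.sense()['tool_pos'],arm.sense()['force'])
E
```

```text
[527.32524303 -69.20924084  76.00819547] [ 0.25754755  0.16194538 -0.40540159]
```

View pics/side3.png

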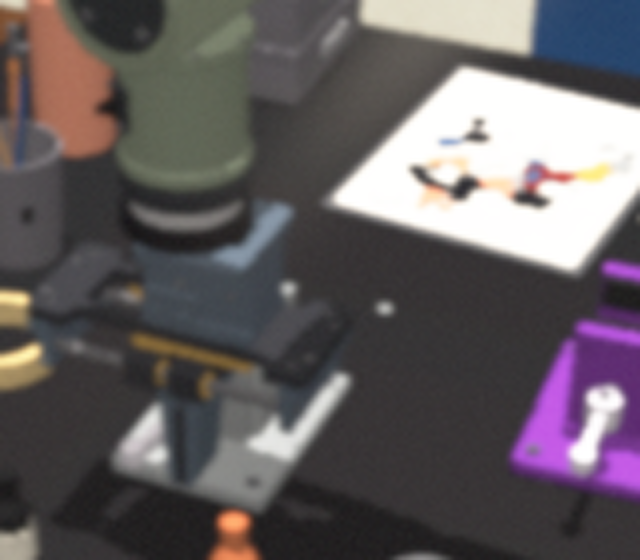

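```bash
python3 - <<'E'
from h import *
q=pickle.load(open('q.pkl','rb'));c,s=np.cos(q[2]),np.sin(q[2])
for th in [.1,.2,.3,.4,.5,.6,.7,.8,.9,1,1.1,1.2,1.3,1.4,1.5,1.6]:
    d=np.array([np.sin(th),np.cos(th)]);n=np.array([-d[1],d[0]])
    l=np.array([0,65])+44*d+4*n+[-13.5,16]
    print(th,np.round(l,1),np.round([q[0]+c*l[0]-s*l[1],q[1]+s*l[0]+c*l[1]],1))
E
```

```text
0.1 [-13.1 125.2] [539.8 -55.6]
0.2 [ -8.7 124.9] [544.2 -55.9]
0.3 [ -4.3 124.2] [548.5 -56.7]
0.4 [ -0.  123.1] [552.8 -58. ]
0.5 [  4.1 121.5] [556.9 -59.7]
0.6 [  8.  119.6] [560.8 -61.7]
0.7 [ 11.8 117.2] [564.4 -64.2]
0.8 [ 15.3 114.5] [567.9 -67. ]
0.9 [ 18.5 111.5] [571.  -70.1]
1 [ 21.4 108.1] [573.8 -73.5]
1.1 [ 23.9 104.5] [576.2 -77.2]
1.2 [ 26.1 100.7] [578.3 -81.1]
1.3 [27.8 96.6] [579.9 -85.2]
1.4 [29.2 92.4] [581.2 -89.4]
1.5 [30.1 88.1] [582.  -93.8]
1.6 [30.6 83.7] [582.3 -98.2]
```

Call:
carry_out --rows '[[1,[0,0.013,-0.002],0],[1,[0.008,0,0],0],[1,[0.008,0,0],0],[1,[0.005,-0.001,0],0],[1,[0.004,-0.001,0],0],[1,[0.004,-0.002,0],0],[1,[0.004,-0.002,0],0],[1,[0.004,-0.002,0],0],[1,[0.003,-0.003,0],0]]'

```text
time_s: 9.25
tool_pos: [566.3, -65.8, 72.6]
ee_rot: [-2.254, -2.185, -0.002]
force: [-1.3, 7.0, 0.5]
finger_gap: 0.006
```

Call:
carry_out --rows '[[1,[0.003,-0.003,0],0],[1,[0.003,-0.003,0],0],[1,[0.002,-0.004,0],0],[1,[0.002,-0.004,0],0]]'

```text
time_s: 9.75
tool_pos: [577.8, -79.6, 72.9]
ee_rot: [-2.255, -2.186, -0.006]
force: [1.7, 6.6, -1.9]
finger_gap: 0.004
```

Call:
carry_out --rows '[[1,[0.002,-0.004,0],0],[1,[0.001,-0.004,0],0],[1,[0.001,-0.004,0],0]]'

```text
time_s: 10.12
tool_pos: [582.1, -91.8, 72.8]
ee_rot: [2.255, 2.187, 0.006]
force: [2.1, 6.3, -2.9]
finger_gap: 0.002
```

Call:
carry_out --rows '[[1,[0,-0.003,0],0],[1,[0,-0.002,0],0]]'

```text
time_s: 10.38
tool_pos: [582.3, -93.5, 72.8]
ee_rot: [-2.255, -2.181, -0.013]
force: [3.1, 21.2, -0.7]
finger_gap: 0.004
```

Call:
carry_out --rows '[[1,[0,-0.002,0],0],[1,[0,-0.001,0],0]]'

```text
time_s: 10.62
tool_pos: [582.3, -93.8, 72.9]
ee_rot: [-2.254, -2.178, -0.018]
force: [4.7, 28.7, 0.1]
finger_gap: 0.003
```

Call:
carry_out --rows '[[1,[0,-0.003,0],0],[1,[0,-0.002,0],0],[1,[0,0,0],0]]'

```text
time_s: 11.0
tool_pos: [582.3, -94.2, 73.0]
ee_rot: [-2.252, -2.172, -0.026]
force: [5.2, 40.2, 1.1]
finger_gap: 0.007
```

Hard stop (40 N and no further motion) at the position predicted for 1.5 rad. I retreat along +y, rise, and check.

Call:
carry_out --rows '[[1,[0,0.01,0],0],[1,[0,0.02,0],0],[1,[0,0.02,0.01],0],[1,[0,0,0.05],0],[1,[0,0,0.06],0],[1,[-0.02,0.04,0.04],0],[1,[-0.05,0.04,0],0],[1,[-0.05,0.04,0],0],[1,[-0.05,0.04,0],0],[1,[-0.05,0.04,0],0],[1,[0,0,0],0],[1,[0,0,0],0]]'

```text
time_s: 12.5
tool_pos: [366.1, 140.3, 233.8]
ee_rot: [2.252, 2.188, 0.003]
force: [-0.2, -0.2, -0.2]
finger_gap: 0.007
```

Call:
carry_out --rows '[[1,[-0.04,0.05,0],0],[1,[-0.04,0.05,0],0],[1,[0,0.05,0],0],[1,[0,0.05,0],0],[1,[0,0,0],0],[1,[0,0,0],0]]'

```text
time_s: 13.25
tool_pos: [288.2, 337.0, 232.6]
ee_rot: [2.255, 2.186, -0.002]
force: [0.3, 0.7, -0.4]
finger_gap: 0.004
```

```bash
python3 - <<'E'
from h import *
for n,(u,v) in [('top',(280,100)),('side',(210,70))]:
    p=optics.grab_frame(n); save(n+'4.png',cv2.resize(p['frame'][v:v+140,u:u+160],None,fx=4,fy=4,interpolation=cv2.INTER_CUBIC))
s=arm.sense();print(s['tool_pos'],s['force'],s['time_s'])
E
```

```text
[287.92589035 336.52294603 232.84962253] [-0.40276096  0.04366512 -0.12043117] 13.35
```

View pics/top4.png

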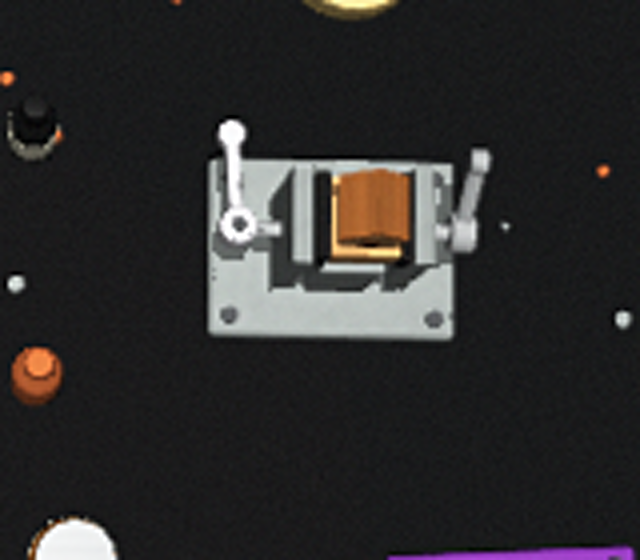

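View pics/side4.png

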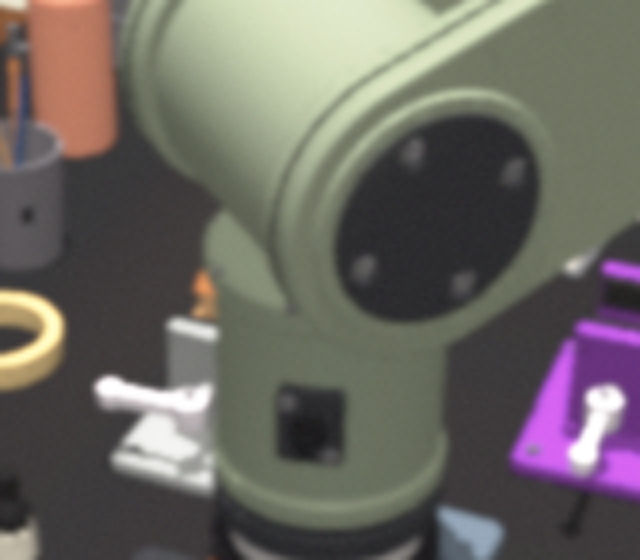

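The top crop shows the lever pointing almost along +x, from axis (238,224) to tip (232,132), about 1.5 rad. The nut end is at (480,160), which fits 1.4 rad. The house is upright between the pads and the arm is well clear, so I hand in.

```bash
python3 -c "
from bench import arm
print(arm.sign_off())"
```

```text
the job is handed in; nothing more can be done
None
```

I turned the nut on the grey stand with the house to its stop while the lever was still open. I then swung the lever fully shut, withdrew the arm and handed the job in at about 13.4 s of the 48 s allowed.

- **Nut:** it stalled at 19 N. The wing's end sat within a pixel or so of where 1.4 rad should put it, in the side picture before the lever was moved and in the last top picture. Both checks correct for a small pixel offset seen at the start.
- **Lever:** it started at about 0.2–0.27 rad and stopped hard at 40 N, at the finger position predicted for 1.5 rad. The last top picture agrees.
- **House:** it looks upright and in its place between the pads. No push on it was felt.
- **Robot:** it was clear of everything at the end, with the force reading near zero.

**Not confirmed:** I could not measure the clamping force on the house directly; I take it from both joints being at their stops. In the last side picture the arm hid most of the stand, so the final check of the nut and house rests on the top picture alone.

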